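# Point out the stray cap and its reject cup, then call for a colleague

## Task

A blue cap has got in among the white ones on the grey inspection tray: show a colleague what to do about it without touching any cap or cup. Point straight down at the blue cap with the fingertips about 3 cm above it and stay there for two seconds, then point in the same way, for two seconds, at the middle of the mouth of the cup that stands on the yellow mat, where the cap should go. Finally press the orange call button all the way down with the fingertips, let it come up again and move clear; do not pick up or shift anything.

Things in the scene. Friction and masses are not known exactly. Their poses are not given: they have to be found in the camera images.
- blue_cap: The only blue screw cap, 30 mm across, 17 mm high, closed top upward; stands in one of the four wells of the tray. Loose, not to be touched. Origin: centre of its underside, z up.
- blue_cap_top (a point): Centre of the blue cap's top face, 17 mm above its underside and about 24 mm above the worktop: the thing to point at first.
- white_cap_a: White screw cap, 30 mm across, 17 mm high, closed top upward; stands in one of the four wells of the tray. Loose, not to be touched. Origin: centre of its underside, z up.
- white_cap_b: White screw cap, 30 mm across, 17 mm high, closed top upward; stands in one of the four wells of the tray. Loose, not to be touched. Origin: centre of its underside, z up.
- white_cap_c: White screw cap, 30 mm across, 17 mm high, closed top upward; stands in one of the four wells of the tray. Loose, not to be touched. Origin: centre of its underside, z up.
- cap_tray: Grey inspection tray with a black lip, 138 x 138 mm, 12 mm thick (lip 16 mm high), fixed; four round wells 34 mm across and 5 mm deep, 60 mm apart, at (+-30, +-30) mm in its frame; any cap may be in any well. Origin: centre of its underside; x, y along its sides, z up.
- reject_cup: Translucent whitish conical plastic cup, open upward, 67 mm across the rim, 68 mm high; the one of two equal cups that stands on the yellow mat. Loose and light, not to be touched. Origin: centre of its underside, z up.
- reject_cup_mouth (a point): Centre of that cup's mouth at rim height, 68 mm above its underside and about 71 mm above the worktop: the thing to point at second.
- yellow_mat: Yellow plastic mat, 90 x 90 x 3 mm, flat on the worktop under the middle of the reject cup, fixed. Origin: centre of its underside.
- other_cup: An equal cup, 67 mm across, 68 mm high, standing directly on the worktop; not the one meant. Loose, not to be touched. Origin: centre of its underside.
- call_button_top (a point): Centre of the top face of the orange round push button, 32 mm across, in a fixed black housing (48 mm across, 12 mm high) on the worktop; 22 mm above the worktop when up; z up. It is pressed straight down; the point moves with the button.
- call_button (a joint): Travel of the call button: 0 = up, 0.006 m = fully down. A spring brings it up again; fully down takes 5 N.
Things that resemble listed ones, but are neither listed nor needed, are in the scene too. Several things look just like the part that bears call_button_top: the one meant starts farthest from the robot's base.

How it is judged:
On the way, in this order (a step that is already met when the one before it is completed fails the run):
1. the fingers stay just above the blue cap for 1.5 s (horizontal distance between the grasp point and blue_cap_top below 0.025 m and z of the grasp point in the frame of blue_cap_top between 0.02 and 0.1 m), for 1.5 s.
2. then the fingers stay just above the mouth of the cup on the yellow mat for 1.5 s (horizontal distance between the grasp point and reject_cup_mouth below 0.025 m and z of the grasp point in the frame of reject_cup_mouth between 0.02 and 0.1 m), for 1.5 s.
3. then the fingers press the orange button down (value of joint call_button above 0.0045 m and contact force between the fingers and anything else above 0.5 N), for 0.05 s.
At the end, for the whole second after the job is handed in: The call button is up again (within 1.5 mm); every cap and both cups are at rest within 6 mm of where they began, the cups upright (within 0.1 rad) (value of joint call_button below 0.0015 m and distance of each of blue_cap, white_cap_a, white_cap_b, white_cap_c, reject_cup, other_cup from where it was at the start of the episode below 0.006 m and linear speed of each of blue_cap, white_cap_a, white_cap_b, white_cap_c, reject_cup, other_cup below 0.02 m/s and angle between each of reject_cup, other_cup's own z axis and vertical below 0.1 rad); the robot touches nothing.
It fails at once if a cap or a cup is touched by the robot (contact force between any of the fingers, the arm and blue_cap above 0.2 N or contact force between any of the fingers, the arm and white_cap_a above 0.2 N or contact force between any of the fingers, the arm and white_cap_b above 0.2 N or contact force between any of the fingers, the arm and white_cap_c above 0.2 N or contact force between any of the fingers, the arm and reject_cup above 0.2 N or contact force between any of the fingers, the arm and other_cup above 0.2 N).
It fails at once if a cap or a cup is shifted or lifted by more than 8 mm (distance of any of blue_cap, white_cap_a, white_cap_b, white_cap_c, reject_cup, other_cup from where it was at the start of the episode above 0.008 m).
It also fails if it takes over 53 s, if anything falls off the work surface, if the arm or the gripper's body presses on something with over 40 N, if the wrist force passes 120 N, or if a joint passes its speed limit or range.

## Robot

A 6-joint arm with a two-finger parallel gripper is mounted at the origin on a cart in front of the work surface, level with it; the furniture and walls round the work are solid. World frame = base frame: x ahead of the robot, y to its left, z up, the work surface at z = 0. Lengths are in m, angles in rad, forces in N, time in s.
With the tool pointing down it reaches from about 0.425 to 0.95 m from the base axis. Payload 3.5 kg.
Tool frame: the origin (TCP) lies where the fingers leave the gripper's body, on its centre line; the fingertips stand 73 mm ahead of it and the grasp point (between the pads) lies 54 mm ahead of it; z points along the fingers, y is the direction in which the jaws open and shut (so a half turn about z gives the same grasp; the last joint's range is limited). The gripper opens to 85 mm and grips with 20 to 120 N. Pads are 22 mm wide; open, the fingers measure 114 mm over their backs; the gripper's body (76 mm by 85 mm) begins 54 mm behind the grasp point. The pads swing forward as they close: fully open they stand 13 mm farther back than shut.
Start: joints at [1.059, 0.286, 1.577, -0, 1.279, -0.15], TCP at [0.239, 0.631, 0.304] pointing down, gripper open.
Joint ranges: [-2.77, 2.77], [-0.9, 2.22], [0.21, 2.48], [-1.53, 4.67], [0.24, 2.81], [-2.84, 2.84]. Speed limits (rad/s): [2.79, 2.79, 3.14, 3.14, 3.14, 3.14].

## Interface

Orientations are given as [roll, pitch, yaw] about the fixed x, y, z axes, in that order (R = Rz(yaw) Ry(pitch) Rx(roll)).
In Python, from workcell import bot gives the robot as it stands. The module is installed in compiled form; this text tells all that it offers.
- The arm moves only by the tool arm_command, never from a script. Its argument "plan" is a list of rows, each an object with "grip": the finger opening in mm, from 0 to 85.4; "linear": the shift along the tool's x, y, z in units of 25 mm (1.0 is 25 mm), a list of three; "yaw": the turn about the tool's z in degrees. In form: [{"grip": grip, "linear": [tx, ty, tz], "yaw": yaw}, ...]. A call has 1 to 12 rows; each row shifts and turns the pose as measured when the row begins, along the tool's axes as they then stand; what a row does not reach is not made up. A row lasts 1/12 s, in which the tool goes at most 41.7 mm and 7.16 degrees, less where a joint would pass 70% of its speed; a pose out of reach is approached as far as the arm can. A call is refused whole if a number of a shift passes 1 or a number of a turn 7.16, either way. A call with a gripper value outside its range is refused whole. The fingers move at their own pace and stop on an object; the grip force is fixed at half the most. Time passes only in rows, so rows that do not move let the fingers close. It gives the time, the measured TCP pose, the force and the opening at its end, in the units of the state.
- bot.get_obs(): the state, without advancing time (a new reading comes with each control period).
- bot.read_camera(name): name is "side" or "top" or "wrist"; returns the picture (420x560x3 uint8, red, green, blue); there is no depth.
- bot.get_calibration(name): a dict with "mtx" (3x3 intrinsics, pixels), "dist_coeffs" ([k1, k2, p1, p2, k3] as OpenCV has them; the pictures are not rectified), "rvec" (rotation vector, rad) and "tvec" (3), from world to camera coordinates, as OpenCV has them; the wrist camera has in their place "mount" (4x4, takes a point from camera to tool coordinates, whose origin is the TCP and whose axes are the flange's). Camera axes: x right, y down, z forward; pixel columns grow to the right and rows downward; lengths in m; the calibration is good to about 2 mm. A picture is of the moment at which its call begins: read the wrist's pose just before it. get_calibration takes no time and is no camera call.
- bot.finish_job(): hands the job in, once; it reports no verdict.
Trained networks look in the newest picture that a camera, given by its name, has taken for a name from the list of things; names that differ only in an ending like _2 or _b are one class to them, and where a whole thing is asked for, a point or a joint stands for the part that bears it (a point fixed in the world has none). Each returns a list of dicts, best first, with "p" (0 to 1); they miss things now and then, are a little off and sometimes report something else, mostly with a low value. They report only what shows in the picture. A call takes as long as a camera call. They do not tell look-alikes from the thing itself.
- bot.outline_of(name, camera): "pixels" (420x560 bool, what is visible of it) and "xy" ([column, row] in pixels, amid what is visible of it).
- bot.place_of(name, camera): "xy" ([column, row] in pixels: a listed point, or the origin of a listed thing).
The state is a dict: "time_s": time; "q": joint angles; "qvel": joint speeds; "joint_efforts": joint torques, N m; "ee_pos": TCP position; "tool_rot": TCP orientation; "contact_force": force on the tool from outside, world axes, zero at the start; "ft_torque": the same for the moment, N m; "opening": finger opening in m.
Only numpy, scipy, OpenCV 4.12 (cv2) and the standard library are available. Lean on these libraries where they do the work, as an engineer would, in place of code of your own. Each camera call takes 0.05 s, during which the arm holds its last target. There are 200 camera calls.

## Working session

There is one attempt and no reset: what is moved stays moved. The work goes in short steps, Python scripts to look and compute and a tool call to move; the robot and the scene stay as the last step left them, time stands still between calls to the robot, and variables do not carry over. Pictures are saved under pics/ and viewed, about 8 in all and at most 12, crops included, and the job is handed in when it is done.

Besides the shell and the picture viewer there is one more tool, called after "Request:" by a JSON object that holds its "method" and its "body", one argument or row to a line. arm_command: Moves the arm, as the interface text tells. Its arguments: {"type":"object","properties":{"plan":{"type":"array"}},"required":["plan"]}

```bash
mkdir -p pics; cat > h.py <<'E'
import numpy as np, cv2
from workcell import bot
def fixed(cam):
    c=bot.get_calibration(cam); R=cv2.Rodrigues(np.array(c["rvec"],float))[0]; t=np.array(c["tvec"],float).ravel()
    return np.array(c["mtx"],float),np.array(c["dist_coeffs"],float),R,t
def pt(cam,xy,z,model=None):
    K,d,R,t=model or fixed(cam)
    u=cv2.undistortPoints(np.array([[xy]],float),K,d).ravel()
    r=R.T@np.array([u[0],u[1],1]); o=-R.T@t
    return o+r*(z-o[2])/r[2]
def save(cam,f):
    im=bot.read_camera(cam); cv2.imwrite(f,im[:,:,::-1]); return im
E
python3 - <<'E'
from h import *
a=save("top","pics/top.png"); b=save("side","pics/side.png")
o=bot.get_obs(); print(o["ee_pos"],o["tool_rot"],o["opening"],o["time_s"])
for n,z in [("blue_cap_top",.024),("reject_cup_mouth",.071),("call_button_top",.022),("yellow_mat",0),("cap_tray",0),("other_cup",0)]:
  for cam in("top","side"):
    for r in bot.place_of(n,cam): print(n,cam,round(r["p"],2),np.round(r["xy"]),np.round(pt(cam,r["xy"],z),3))
cv2.imwrite("pics/both.png",cv2.resize(np.hstack([a,b])[:,:,::-1],(800,300)))
E
```

```text
[0.23866238 0.63092846 0.30266819] [-3.13947951e+00 -3.10973543e-04  2.77984457e+00] 0.085414600448785 0.1
blue_cap_top top 0.49 [226. 229.] [ 0.496 -0.053  0.024]
blue_cap_top side 0.68 [295. 258.] [ 0.501 -0.048  0.024]
reject_cup_mouth top 0.75 [316. 181.] [ 0.586 -0.245  0.071]
reject_cup_mouth side 0.66 [279. 181.] [ 0.577 -0.234  0.071]
call_button_top top 0.52 [362. 261.] [ 0.42  -0.339  0.022]
call_button_top top 0.48 [364. 224.] [ 0.498 -0.346  0.022]
call_button_top side 0.58 [363. 182.] [ 0.416 -0.355  0.022]
call_button_top side 0.41 [326. 178.] [ 0.501 -0.359  0.022]
yellow_mat top 0.93 [311. 187.] [ 0.584 -0.238  0.   ]
yellow_mat side 0.66 [278. 205.] [ 0.585 -0.251  0.   ]
yellow_mat side 0.54 [302. 297.] [0.472 0.018 0.   ]
cap_tray top 0.74 [209. 235.] [ 0.486 -0.013  0.   ]
other_cup top 0.65 [310. 252.] [ 0.442 -0.232  0.   ]
other_cup top 0.28 [210. 233.] [ 0.49  -0.014  0.   ]
other_cup side 0.83 [344. 221.] [ 0.439 -0.222  0.   ]
```

View pics/top.png

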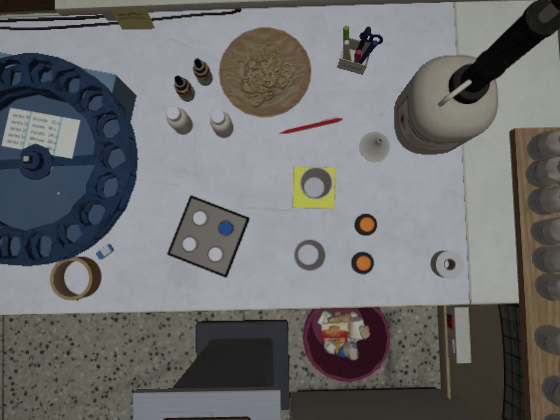

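View pics/side.png

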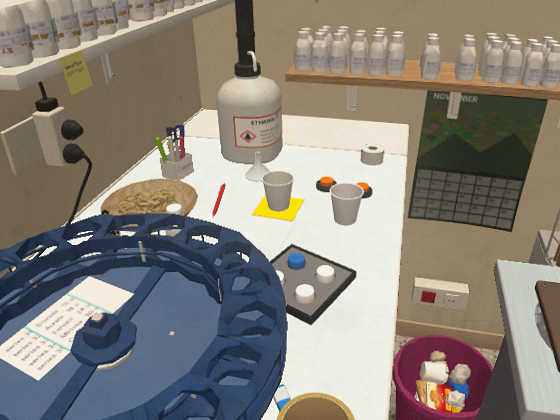

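The top view shows:
- **Tray:** about (209,236), with the blue cap at (226,228).
- **Cups:** one on the yellow mat at (316,182), the other at (310,254).
- **Orange buttons:** (366,224), about 0.61 m from the base, and (362,262), about 0.54 m. The one meant is the farther, (366,224).
- **Hazards:** the blue carousel on the left, at y > 0.15.

I'll confirm the button in a crop and estimate the hazard heights.

```bash
python3 - <<'E'
from h import *
im=cv2.imread("pics/top.png")
c=cv2.resize(im[150:290,160:400],None,fx=3.2,fy=3.2,interpolation=cv2.INTER_CUBIC); cv2.imwrite("pics/crop.png",c)
hsv=cv2.cvtColor(im,cv2.COLOR_BGR2HSV)
for nm,lo,hi,z in [("orange",(5,170,120),(18,255,255),.022),("blue",(105,150,80),(120,255,255),.024)]:
  n,_,s,ce=cv2.connectedComponentsWithStats(cv2.inRange(hsv,lo,hi))
  for i in range(1,n):
    if s[i,4]>40 and ce[i][0]>140:
      p=pt("top",ce[i],z); print(nm,s[i],ce[i].round(1),p.round(3),np.hypot(*p[:2]).round(3))
A=fixed("top");B=fixed("side")
print("cams",-A[2].T@A[3],-B[2].T@B[3])
def tri(a,b):
  ua=cv2.undistortPoints(np.array([[a]],float),A[0],A[1]).reshape(2,1);ub=cv2.undistortPoints(np.array([[b]],float),B[0],B[1]).reshape(2,1)
  X=cv2.triangulatePoints(np.c_[A[2],A[3]],np.c_[B[2],B[3]],ua,ub).ravel(); return (X[:3]/X[3]).round(3)
print("knob",tri((33,155),(101,320)),"bottlecap",tri((468,80),(247,69)),"funnel tip",tri((378,142),(258,152)))
print("carousel right edge, z=.15:",pt("top",(136,160),.15).round(3),"near edge",pt("top",(35,265),.15).round(3),"ring",pt("top",(75,278),.05).round(3))
E
```

```text
orange [360 218  14  14 158] [366.5 224.1] [ 0.499 -0.352  0.022] 0.61
orange [356 256  15  15 161] [363.1 262.7] [ 0.417 -0.342  0.022] 0.539
blue [219 222  14  12 135] [225.4 227.5] [ 0.499 -0.052  0.024] 0.502
cams [ 0.45493268 -0.17901361  0.98510988] [0.35052987 0.57254873 0.51959271]
knob [0.634 0.283 0.169] bottlecap [ 0.728 -0.499  0.225] funnel tip [ 0.666 -0.375  0.063]
carousel right edge, z=.15: [0.625 0.097 0.15 ] near edge [0.433 0.289 0.15 ] ring [0.401 0.26  0.05 ]
```

View pics/crop.png

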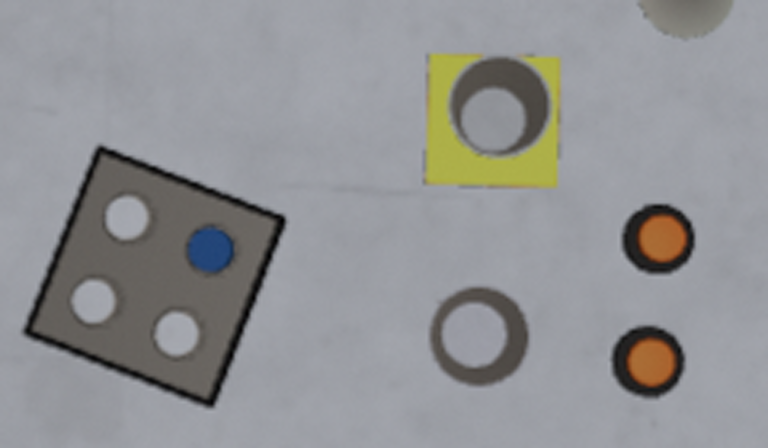

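The crop confirms three things: the blue cap is in the right-hand upper well at crop (211,249), one cup stands on the yellow mat, and there are only two orange buttons. The upper one, at crop (662,239), is farther from the base, at 0.61 m against 0.54 m. I'll set out now: fingers shut, jaws squared to the world axes, and a small lift.

Request:
{"method": "arm_command", "body": {
  "plan": [
    {"grip":0,"linear":[0,0,-0.6],"yaw":-6.9},
    {"grip":0,"linear":[0,0,-0.6],"yaw":-6.9},
    {"grip":0,"linear":[0,0,-0.6],"yaw":-6.9},
    {"grip":0,"linear":[-0.4,-0.8,0],"yaw":0},
    {"grip":0,"linear":[-0.4,-0.8,0],"yaw":0},
    {"grip":0,"linear":[-0.4,-0.8,0],"yaw":0},
    {"grip":0,"linear":[-0.4,-0.8,0],"yaw":0},
    {"grip":0,"linear":[-0.4,-0.8,0],"yaw":0},
    {"grip":0,"linear":[-0.4,-0.8,0],"yaw":0},
    {"grip":0,"linear":[-0.4,-0.8,0],"yaw":0},
    {"grip":0,"linear":[-0.4,-0.8,0],"yaw":0}
  ]
}}

```text
time_s: 1.62
ee_pos: [0.3221, 0.4695, 0.3512]
tool_rot: [3.14, 0.001, -3.117]
contact_force: [-0.1, -0.3, -1.1]
opening: -0.0
```

Request:
{"method": "arm_command", "body": {
  "plan": [
    {"grip":0,"linear":[-0.4,-0.9,0],"yaw":0},
    {"grip":0,"linear":[-0.4,-0.9,0],"yaw":0},
    {"grip":0,"linear":[-0.4,-0.9,0],"yaw":0},
    {"grip":0,"linear":[-0.4,-0.9,0],"yaw":0},
    {"grip":0,"linear":[-0.4,-0.9,0],"yaw":0},
    {"grip":0,"linear":[-0.4,-0.9,0],"yaw":0},
    {"grip":0,"linear":[-0.4,-0.9,0],"yaw":0},
    {"grip":0,"linear":[-0.4,-0.9,0],"yaw":0},
    {"grip":0,"linear":[-0.4,-0.9,0],"yaw":0},
    {"grip":0,"linear":[-0.3,-0.9,0],"yaw":0},
    {"grip":0,"linear":[-0.3,-0.9,0],"yaw":0},
    {"grip":0,"linear":[-0.3,-0.9,0],"yaw":0}
  ]
}}

```text
time_s: 2.62
ee_pos: [0.4453, 0.1888, 0.3537]
tool_rot: [3.137, 0.008, -3.115]
contact_force: [0.9, -0.3, 0.4]
opening: 0.0002
```

Request:
{"method": "arm_command", "body": {
  "plan": [
    {"grip":0,"linear":[-0.2,-0.9,0],"yaw":0},
    {"grip":0,"linear":[-0.2,-0.9,0],"yaw":0},
    {"grip":0,"linear":[-0.2,-0.9,0],"yaw":0},
    {"grip":0,"linear":[-0.2,-0.9,0],"yaw":0},
    {"grip":0,"linear":[-0.2,-0.9,0],"yaw":0},
    {"grip":0,"linear":[-0.2,-0.9,0],"yaw":0},
    {"grip":0,"linear":[-0.2,-0.8,0],"yaw":0},
    {"grip":0,"linear":[0,0,0],"yaw":0}
  ]
}}

```text
time_s: 3.28
ee_pos: [0.4859, 0.0235, 0.3555]
tool_rot: [3.138, 0.014, -3.119]
contact_force: [-0.7, -0.2, -0.0]
opening: -0.0
```

```bash
cat >> h.py <<'E'
from scipy.spatial.transform import Rotation as Ro
def wrist(o):
    c=bot.get_calibration("wrist"); T=np.eye(4); T[:3,:3]=Ro.from_euler("xyz",o["tool_rot"]).as_matrix(); T[:3,3]=o["ee_pos"]
    M=T@np.array(c["mount"]); return np.array(c["mtx"],float),np.array(c["dist_coeffs"],float),M[:3,:3].T,-M[:3,:3].T@M[:3,3]
def look(f,names):
    o=bot.get_obs(); m=wrist(o); save("wrist",f); print(o["ee_pos"].round(4),o["tool_rot"].round(3),o["time_s"])
    for n,z in names:
        for r in bot.place_of(n,"wrist"): print(n,round(r["p"],2),np.round(r["xy"]),pt("",r["xy"],z,m).round(4))
    return m
E
python3 - <<'E'
from h import *
m=look("pics/w1.png",[("blue_cap_top",.024),("reject_cup_mouth",.071)])
hsv=cv2.cvtColor(cv2.imread("pics/w1.png"),cv2.COLOR_BGR2HSV)
n,_,s,ce=cv2.connectedComponentsWithStats(cv2.inRange(hsv,(105,150,80),(120,255,255)))
for i in range(1,n):
    if s[i,4]>100: print(s[i],ce[i].round(),pt("",ce[i],.024,m).round(4))
E
```

```text
[0.4859 0.0235 0.3555] [ 3.138  0.014 -3.119] 3.2833
blue_cap_top 0.93 [218. 184.] [ 0.5001 -0.055   0.024 ]
reject_cup_mouth 0.61 [ 62. 254.] [ 0.5849 -0.245   0.071 ]
[210 171  21  21 324] [220. 181.] [ 0.4963 -0.0517  0.024 ]
```

View pics/w1.png

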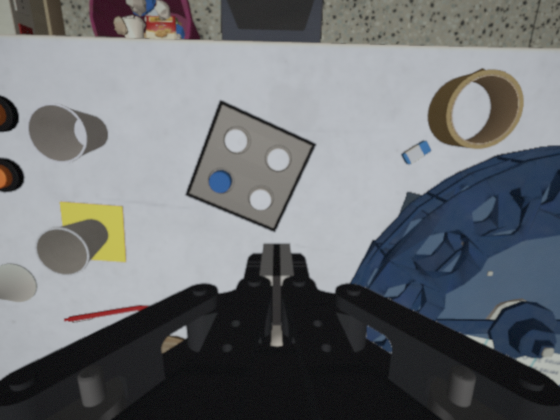

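The wrist view shows the blue cap at (220,181), which gives (0.497,-0.053). That agrees with the top camera to about 2 mm. Next I move over it and go down.

Request:
{"method": "arm_command", "body": {
  "plan": [
    {"grip":0,"linear":[-0.12,-0.76,0],"yaw":0},
    {"grip":0,"linear":[-0.12,-0.76,0],"yaw":0},
    {"grip":0,"linear":[-0.12,-0.76,0],"yaw":0},
    {"grip":0,"linear":[-0.12,-0.76,0],"yaw":0},
    {"grip":0,"linear":[0,0,0.9],"yaw":0},
    {"grip":0,"linear":[0,0,0.9],"yaw":0},
    {"grip":0,"linear":[0,0,0.9],"yaw":0},
    {"grip":0,"linear":[0,0,0.9],"yaw":0},
    {"grip":0,"linear":[0,0,0.9],"yaw":0},
    {"grip":0,"linear":[0,0,0.9],"yaw":0},
    {"grip":0,"linear":[0,0,0],"yaw":0}
  ]
}}

```text
time_s: 4.35
ee_pos: [0.5025, -0.0372, 0.2195]
tool_rot: [3.135, 0.023, -3.097]
contact_force: [-0.5, 0.0, -0.9]
opening: 0.0002
```

Request:
{"method": "arm_command", "body": {
  "plan": [
    {"grip":0,"linear":[0.12,-0.32,0.6],"yaw":0},
    {"grip":0,"linear":[0.12,-0.32,0.6],"yaw":0},
    {"grip":0,"linear":[0,0,0.7],"yaw":0},
    {"grip":0,"linear":[0,0,0.7],"yaw":0},
    {"grip":0,"linear":[0,0,0.7],"yaw":0},
    {"grip":0,"linear":[0,0,0.35],"yaw":0},
    {"grip":0,"linear":[0,0,0],"yaw":0},
    {"grip":0,"linear":[0,0,0],"yaw":0}
  ]
}}

```text
time_s: 5.02
ee_pos: [0.504, -0.0465, 0.1338]
tool_rot: [3.136, 0.034, -3.085]
contact_force: [0.2, 0.1, -0.4]
opening: 0.0001
```

```bash
python3 - <<'E'
from h import *
m=look("pics/w2.png",[("blue_cap_top",.024)])
o=bot.get_obs(); g=o["ee_pos"]+Ro.from_euler("xyz",o["tool_rot"]).as_matrix()@[0,0,.054]; print("grasp",g.round(4),o["contact_force"].round(1))
save("side","pics/s2.png"); im=cv2.imread("pics/s2.png")[150:320,200:400]; cv2.imwrite("pics/s2c.png",cv2.resize(im,None,fx=3,fy=3))
E
```

```text
[ 0.504  -0.0465  0.1338] [ 3.136  0.034 -3.085] 5.0167
blue_cap_top 0.6 [266. 226.] [ 0.5002 -0.0529  0.024 ]
grasp [ 0.5062 -0.0464  0.0803] [ 1.1 -0.2 -0.3]
```

View pics/s2c.png

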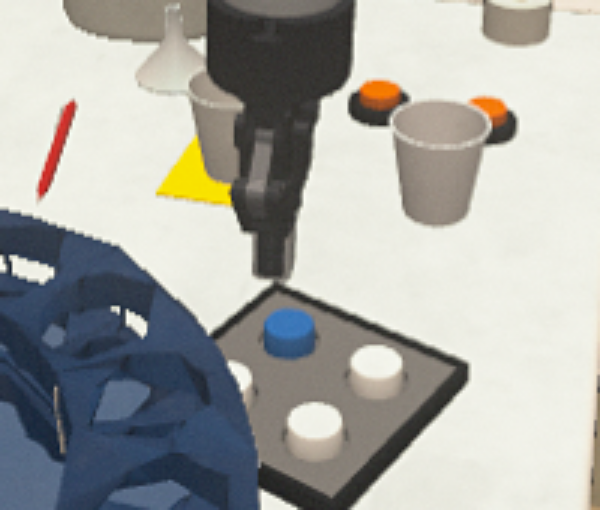

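Fingertips are about 7 mm off in x and y, just above the cap and touching nothing. I'll make a small correction and hold for 2 s or more.

Request:
{"method": "arm_command", "body": {
  "plan": [
    {"grip":0,"linear":[0.3,-0.3,0.15],"yaw":0},
    {"grip":0,"linear":[0.1,0,0],"yaw":0},
    {"grip":0,"linear":[0,0,0],"yaw":0},
    {"grip":0,"linear":[0,0,0],"yaw":0},
    {"grip":0,"linear":[0,0,0],"yaw":0},
    {"grip":0,"linear":[0,0,0],"yaw":0},
    {"grip":0,"linear":[0,0,0],"yaw":0},
    {"grip":0,"linear":[0,0,0],"yaw":0},
    {"grip":0,"linear":[0,0,0],"yaw":0},
    {"grip":0,"linear":[0,0,0],"yaw":0}
  ]
}}

```text
time_s: 6.0
ee_pos: [0.4955, -0.0567, 0.1333]
tool_rot: [3.14, 0.041, -3.086]
contact_force: [0.7, 0.6, 1.2]
opening: -0.0001
```

Request:
{"method": "arm_command", "body": {
  "plan": [
    {"grip":0,"linear":[0,0,0],"yaw":0},
    {"grip":0,"linear":[0,0,0],"yaw":0},
    {"grip":0,"linear":[0,0,0],"yaw":0},
    {"grip":0,"linear":[0,0,0],"yaw":0},
    {"grip":0,"linear":[0,0,0],"yaw":0},
    {"grip":0,"linear":[0,0,0],"yaw":0},
    {"grip":0,"linear":[0,0,0],"yaw":0},
    {"grip":0,"linear":[0,0,0],"yaw":0},
    {"grip":0,"linear":[0,0,0],"yaw":0},
    {"grip":0,"linear":[0,0,0],"yaw":0},
    {"grip":0,"linear":[0,0,0],"yaw":0},
    {"grip":0,"linear":[0,0,0],"yaw":0}
  ]
}}

```text
time_s: 7.0
ee_pos: [0.4955, -0.0565, 0.1331]
tool_rot: [3.139, 0.041, -3.085]
contact_force: [0.5, -0.8, 0.4]
opening: 0.0001
```

Request:
{"method": "arm_command", "body": {
  "plan": [
    {"grip":0,"linear":[0,0,0],"yaw":0},
    {"grip":0,"linear":[0,0,0],"yaw":0},
    {"grip":0,"linear":[0,0,0],"yaw":0},
    {"grip":0,"linear":[0,0,0],"yaw":0},
    {"grip":0,"linear":[0,0,0],"yaw":0},
    {"grip":0,"linear":[0,0,0],"yaw":0},
    {"grip":0,"linear":[0,0,0],"yaw":0},
    {"grip":0,"linear":[0,0,0],"yaw":0},
    {"grip":0,"linear":[0,0,0],"yaw":0},
    {"grip":0,"linear":[0,0,0],"yaw":0}
  ]
}}

```text
time_s: 7.83
ee_pos: [0.4955, -0.0565, 0.1331]
tool_rot: [3.139, 0.041, -3.085]
contact_force: [-0.6, -0.0, -0.1]
opening: -0.0001
```

Held over the cap for about 2.7 s, with the grasp point 4 mm off centre and 55 mm above the cap top. Next I lift and go to the cup on the mat.

Request:
{"method": "arm_command", "body": {
  "plan": [
    {"grip":0,"linear":[0,0,-0.9],"yaw":1.6},
    {"grip":0,"linear":[0,0,-0.9],"yaw":1.6},
    {"grip":0,"linear":[0,0,-0.9],"yaw":0},
    {"grip":0,"linear":[0,0,-0.9],"yaw":0},
    {"grip":0,"linear":[-0.2,-0.4,-0.3],"yaw":0},
    {"grip":0,"linear":[-0.4,-0.8,0],"yaw":0},
    {"grip":0,"linear":[-0.4,-0.8,0],"yaw":0},
    {"grip":0,"linear":[-0.4,-0.8,0],"yaw":0},
    {"grip":0,"linear":[-0.4,-0.8,0],"yaw":0},
    {"grip":0,"linear":[-0.4,-0.8,0],"yaw":0},
    {"grip":0,"linear":[-0.4,-0.8,0],"yaw":0},
    {"grip":0,"linear":[0,0,0],"yaw":0}
  ]
}}

```text
time_s: 8.83
ee_pos: [0.5586, -0.1963, 0.2318]
tool_rot: [3.138, 0.037, -3.141]
contact_force: [-1.1, -0.7, -0.3]
opening: 0.0003
```

```bash
python3 - <<'E'
from h import *
m=look("pics/w3.png",[("reject_cup_mouth",.071),("other_cup",0),("call_button_top",.022),("yellow_mat",0)])
hsv=cv2.cvtColor(cv2.imread("pics/w3.png"),cv2.COLOR_BGR2HSV)
n,_,s,ce=cv2.connectedComponentsWithStats(cv2.inRange(hsv,(5,170,90),(18,255,255)))
for i in range(1,n):
    if s[i,4]>100: print(s[i],ce[i].round(),pt("",ce[i],.022,m).round(4))
E
```

```text
[ 0.5586 -0.1963  0.2318] [ 3.138  0.037 -3.141] 8.8333
reject_cup_mouth 0.6 [215. 236.] [ 0.5829 -0.2464  0.071 ]
reject_cup_mouth 0.18 [429. 122.] [ 0.4943 -0.0858  0.071 ]
other_cup 0.86 [241.  53.] [ 0.4371 -0.228   0.    ]
call_button_top 0.84 [90. 18.] [ 0.4162 -0.3451  0.022 ]
call_button_top 0.57 [ 99. 122.] [ 0.4953 -0.3522  0.022 ]
call_button_top 0.19 [217. 234.] [ 0.6019 -0.255   0.022 ]
[  73    0   40   41 1307] [92. 19.] [ 0.4163 -0.343   0.022 ]
[  80  106   37   37 1021] [ 98. 124.] [ 0.4971 -0.353   0.022 ]
```

View pics/w3.png

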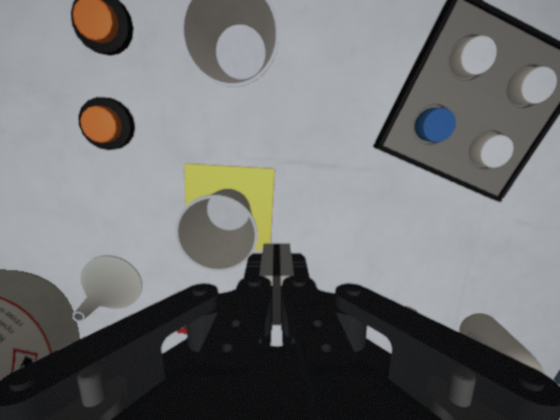

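The wrist view shows the mouth of the mat cup at (217,230), giving (0.583,-0.246), and the far button at (98,124), giving (0.497,-0.353). Both agree with the top view.

Request:
{"method": "arm_command", "body": {
  "plan": [
    {"grip":0,"linear":[-0.28,-0.65,0],"yaw":0},
    {"grip":0,"linear":[-0.28,-0.65,0],"yaw":0},
    {"grip":0,"linear":[-0.28,-0.65,0],"yaw":0},
    {"grip":0,"linear":[0,0,0.6],"yaw":0},
    {"grip":0,"linear":[0,0,0.6],"yaw":0},
    {"grip":0,"linear":[0,0,0.6],"yaw":0},
    {"grip":0,"linear":[0,0,0.2],"yaw":0},
    {"grip":0,"linear":[0,0,0],"yaw":0},
    {"grip":0,"linear":[0,0,0],"yaw":0}
  ]
}}

```text
time_s: 9.83
ee_pos: [0.5794, -0.2328, 0.1818]
tool_rot: [3.135, 0.036, -3.126]
contact_force: [0.8, -0.2, 0.4]
opening: -0.0005
```

Grasp point now at about (0.581,-0.233). I'll shift another 12 mm in -y and hold.

Request:
{"method": "arm_command", "body": {
  "plan": [
    {"grip":0,"linear":[0,-0.5,0.1],"yaw":0},
    {"grip":0,"linear":[0,0,0],"yaw":0},
    {"grip":0,"linear":[0,0,0],"yaw":0},
    {"grip":0,"linear":[0,0,0],"yaw":0},
    {"grip":0,"linear":[0,0,0],"yaw":0},
    {"grip":0,"linear":[0,0,0],"yaw":0},
    {"grip":0,"linear":[0,0,0],"yaw":0},
    {"grip":0,"linear":[0,0,0],"yaw":0},
    {"grip":0,"linear":[0,0,0],"yaw":0},
    {"grip":0,"linear":[0,0,0],"yaw":0},
    {"grip":0,"linear":[0,0,0],"yaw":0},
    {"grip":0,"linear":[0,0,0],"yaw":0}
  ]
}}

```text
time_s: 10.83
ee_pos: [0.5812, -0.2467, 0.1838]
tool_rot: [3.139, 0.042, -3.125]
contact_force: [-0.3, -0.4, -0.1]
opening: 0.0
```

Request:
{"method": "arm_command", "body": {
  "plan": [
    {"grip":0,"linear":[0,0,0],"yaw":0},
    {"grip":0,"linear":[0,0,0],"yaw":0},
    {"grip":0,"linear":[0,0,0],"yaw":0},
    {"grip":0,"linear":[0,0,0],"yaw":0},
    {"grip":0,"linear":[0,0,0],"yaw":0},
    {"grip":0,"linear":[0,0,0],"yaw":0},
    {"grip":0,"linear":[0,0,0],"yaw":0},
    {"grip":0,"linear":[0,0,0],"yaw":0},
    {"grip":0,"linear":[0,0,0],"yaw":0},
    {"grip":0,"linear":[0,0,0],"yaw":0},
    {"grip":0,"linear":[0,0,0],"yaw":0},
    {"grip":0,"linear":[0,0,0],"yaw":0}
  ]
}}

```text
time_s: 11.83
ee_pos: [0.5812, -0.2466, 0.1837]
tool_rot: [3.139, 0.042, -3.125]
contact_force: [-1.0, -0.2, 0.8]
opening: -0.0001
```

Request:
{"method": "arm_command", "body": {
  "plan": [
    {"grip":0,"linear":[0,0,0],"yaw":0},
    {"grip":0,"linear":[0,0,0],"yaw":0},
    {"grip":0,"linear":[0,0,0],"yaw":0},
    {"grip":0,"linear":[0,0,0],"yaw":0}
  ]
}}

```text
time_s: 12.17
ee_pos: [0.5812, -0.2466, 0.1836]
tool_rot: [3.139, 0.042, -3.125]
contact_force: [-0.3, 0.3, -0.2]
opening: -0.0
```

Held over the cup for about 2.3 s, 2 mm off centre. On to the button.

Request:
{"method": "arm_command", "body": {
  "plan": [
    {"grip":0,"linear":[0,0,-0.6],"yaw":0},
    {"grip":0,"linear":[0.58,-0.71,0],"yaw":0},
    {"grip":0,"linear":[0.58,-0.71,0],"yaw":0},
    {"grip":0,"linear":[0.58,-0.71,0],"yaw":0},
    {"grip":0,"linear":[0.58,-0.71,0],"yaw":0},
    {"grip":0,"linear":[0.58,-0.71,0],"yaw":0},
    {"grip":0,"linear":[0.58,-0.71,0],"yaw":0},
    {"grip":0,"linear":[0,0,0.4],"yaw":0},
    {"grip":0,"linear":[0,0,0.4],"yaw":0},
    {"grip":0,"linear":[0,0,0],"yaw":0},
    {"grip":0,"linear":[0,0,0],"yaw":0}
  ]
}}

```text
time_s: 13.08
ee_pos: [0.4942, -0.3577, 0.1745]
tool_rot: [3.14, 0.044, -3.122]
contact_force: [0.9, 0.0, -0.1]
opening: 0.0001
```

```bash
python3 - <<'E'
from h import *
m=look("pics/w4.png",[("call_button_top",.022)])
hsv=cv2.cvtColor(cv2.imread("pics/w4.png"),cv2.COLOR_BGR2HSV)
n,_,s,ce=cv2.connectedComponentsWithStats(cv2.inRange(hsv,(5,170,90),(18,255,255)))
for i in range(1,n):
    if s[i,4]>100: print(s[i],ce[i].round(),pt("",ce[i],.022,m).round(4))
o=bot.get_obs(); print("tip",(o["ee_pos"]+Ro.from_euler("xyz",o["tool_rot"]).as_matrix()@[0,0,.073]).round(4))
E
```

```text
[ 0.4942 -0.3577  0.1745] [ 3.14   0.044 -3.122] 13.0833
call_button_top 0.77 [279. 210.] [ 0.4945 -0.3559  0.022 ]
call_button_top 0.57 [297. 103.] [ 0.4179 -0.3455  0.022 ]
[277  76  45  48 463] [302. 100.] [ 0.4158 -0.3418  0.022 ]
[261 192  41  40 974] [282. 214.] [ 0.498  -0.3534  0.022 ]
tip [ 0.4975 -0.3572  0.1016]
```

View pics/w4.png

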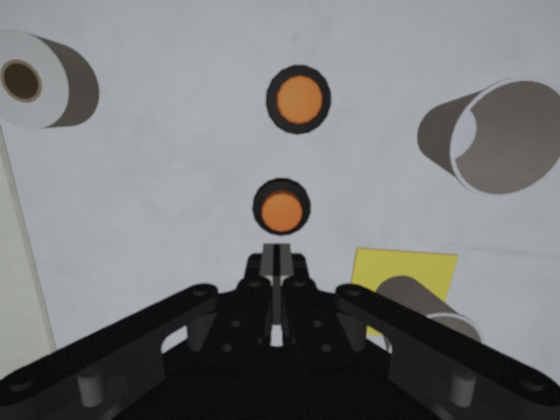

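The button lies at (282,212), i.e. (0.497,-0.354), with the tips 3 mm from its axis. I descend to just above it.

Request:
{"method": "arm_command", "body": {
  "plan": [
    {"grip":0,"linear":[0.05,0.1,0.5],"yaw":0},
    {"grip":0,"linear":[0.05,0,0.5],"yaw":0},
    {"grip":0,"linear":[0.02,0,0.5],"yaw":0},
    {"grip":0,"linear":[0.02,0,0.5],"yaw":0},
    {"grip":0,"linear":[0,0,0.5],"yaw":0},
    {"grip":0,"linear":[0,0,0],"yaw":0},
    {"grip":0,"linear":[0,0,0],"yaw":0}
  ]
}}

```text
time_s: 13.77
ee_pos: [0.4947, -0.3516, 0.1042]
tool_rot: [3.139, 0.043, -3.117]
contact_force: [-0.5, -0.1, 0.6]
opening: 0.0001
```

Request:
{"method": "arm_command", "body": {
  "plan": [
    {"grip":0,"linear":[0,0,0.14],"yaw":0},
    {"grip":0,"linear":[0,0,0.14],"yaw":0},
    {"grip":0,"linear":[0,0,0.14],"yaw":0},
    {"grip":0,"linear":[0,0,0.1],"yaw":0}
  ]
}}

```text
time_s: 14.1
ee_pos: [0.4956, -0.3521, 0.0912]
tool_rot: [3.139, 0.042, -3.117]
contact_force: [-0.5, 1.9, 3.2]
opening: 0.0002
```

Request:
{"method": "arm_command", "body": {
  "plan": [
    {"grip":0,"linear":[0,0,0.12],"yaw":0},
    {"grip":0,"linear":[0,0,0.12],"yaw":0},
    {"grip":0,"linear":[0,0,0.1],"yaw":0}
  ]
}}

```text
time_s: 14.35
ee_pos: [0.4961, -0.3524, 0.0886]
tool_rot: [3.135, 0.037, -3.115]
contact_force: [-7.5, 4.8, 14.5]
opening: -0.0002
```

14.5 N is well over the 5 N needed, and z has stopped falling, so the button is on its stop. I hold briefly, then rise.

Request:
{"method": "arm_command", "body": {
  "plan": [
    {"grip":0,"linear":[0,0,0.1],"yaw":0},
    {"grip":0,"linear":[0,0,0.1],"yaw":0},
    {"grip":0,"linear":[0,0,-0.3],"yaw":0},
    {"grip":0,"linear":[0,0,-0.6],"yaw":0},
    {"grip":0,"linear":[0,0,-0.9],"yaw":0},
    {"grip":0,"linear":[0,0,-0.9],"yaw":0},
    {"grip":0,"linear":[0,0,-0.9],"yaw":0},
    {"grip":0,"linear":[0,0,-0.9],"yaw":0},
    {"grip":0,"linear":[0,0,-0.9],"yaw":0},
    {"grip":0,"linear":[0,0,0],"yaw":0},
    {"grip":0,"linear":[0,0,0],"yaw":0},
    {"grip":0,"linear":[0,0,0],"yaw":0}
  ]
}}

```text
time_s: 15.35
ee_pos: [0.4932, -0.3558, 0.2326]
tool_rot: [-3.141, 0.044, -3.115]
contact_force: [0.0, -0.8, 0.4]
opening: -0.0001
```

```bash
python3 - <<'E'
from h import *
o=bot.get_obs(); print(o["ee_pos"].round(3),o["contact_force"].round(1),o["time_s"])
b=save("side","pics/s5.png"); a=cv2.imread("pics/side.png")
hsv=lambda i:cv2.cvtColor(i,cv2.COLOR_BGR2HSV)
for f in("pics/side.png","pics/s5.png"):
  n,_,s,ce=cv2.connectedComponentsWithStats(cv2.inRange(hsv(cv2.imread(f)),(5,170,90),(18,255,255)))
  print(f,[(s[i].tolist(),ce[i].round(1).tolist()) for i in range(1,n) if s[i,4]>30 and 300<ce[i][0]<390 and 150<ce[i][1]<220])
b=cv2.imread("pics/s5.png"); c=np.hstack([x[130:320,220:400] for x in (a,b)]); cv2.imwrite("pics/cmp.png",cv2.resize(c,None,fx=2.2,fy=2.2))
E
```

```text
[ 0.493 -0.356  0.233] [ 0.  -0.8  0.4] 15.35
pics/side.png [([320, 177, 13, 9, 96], [326.2, 180.9]), ([357, 183, 12, 9, 57], [363.7, 186.1])]
pics/s5.png [([320, 177, 13, 9, 97], [326.2, 180.9]), ([357, 183, 12, 9, 57], [363.7, 186.0])]
```

View pics/cmp.png

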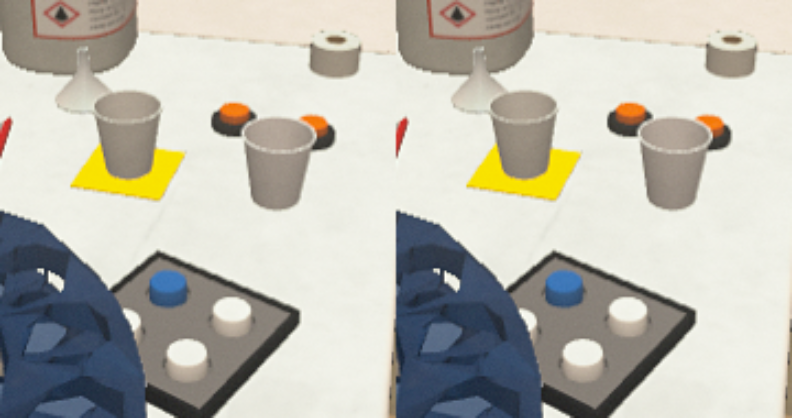

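The before and after views match: caps, cups and both buttons are at the same pixels, and the pressed button is up again. The arm is clear and reads no contact force.

```bash
python3 -c "
from workcell import bot
print(bot.finish_job())"
```

```text
the job is handed in; nothing more can be done
None
```

I carried out all three steps and handed the job in at about 15.4 s of the 53 s allowed. No verdict is reported, so success rests on my own checks.

- **Blue cap:** I pointed down at it for about 2.7 s. The grasp point was about 4 mm off centre, and the fingertips were about 36 mm above the cap.
- **Cup on the yellow mat:** I pointed at the middle of its mouth for about 2.3 s. The grasp point was about 2 mm off centre, with the fingertips about 40 mm above the rim, a bit more than the 3 cm asked but inside the judged band.
- **Call button:** I pressed the farther of the two orange buttons, 0.61 m from the base against 0.54 m. The force reached 14.5 N (5 N is fully down) and the tool stopped about 6 mm below contact height, so I take it as fully down. There is no direct reading of the button's travel.

**Last checks:** in the side camera, both buttons are within 0.1 pixel of where they started, so the pressed one is up again. By eye, the cups and the caps in view have not moved; one white cap is partly hidden there by the carousel. The last force reading was only noise, under 1 N, with the arm about 14 cm above the button.

**Disagreements:** the cameras agreed with each other to a few millimetres. The tool tilted slightly as it moved, to about 0.04 rad, and I allowed for that in the positions.

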